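Putting the films and the lens away on the darkroom bench

ROBOT

A 6-joint arm with a two-finger parallel gripper is mounted at the origin on the work surface. World frame = base frame: x ahead of the robot, y to its left, z up, the work surface at z = 0. Lengths are in mm, angles in rad, forces in N, time in s.
With the tool pointing down it reaches from about 300 to 775 mm from the base axis. Payload 14.6 kg.
Tool frame: the origin (TCP) lies on the centre line of the jaws, within the pads' length; the fingertips stand 19 mm ahead of it and the grasp point (between the pads) is the TCP (bot.tip_reach is the distance from the TCP to the fingertips, in mm); y points along the fingers, x is the direction in which the jaws open and shut, and the axes are right-handed (so a half turn about y gives the same grasp; the last joint's range is limited). The gripper opens to 85 mm and grips with 20 to 120 N. Pads are 22 mm wide; open, the fingers measure 114 mm over their backs; the gripper's body (76 mm by 85 mm) begins 54 mm behind the grasp point. The pads swing forward as they close: fully open they stand 13 mm farther back than shut.
Start: joints at [1.109, 0.3, 1.521, -0, 1.321, -0.067], TCP at [211.54, 507.682, 250.281] pointing down, gripper open.
Joint ranges: [-3.03, 3.03], [-0.79, 2.21], [0.23, 2.52], [-1.04, 4.18], [0, 3.07], [-2.55, 2.55]. Speed limits (rad/s): [2.22, 2.22, 2.57, 3.14, 3.14, 3.14].

INTERFACE

Orientations are given as a unit quaternion [w, x, y, z].
In Python, from rig import bot gives the robot as it stands. Calls block until the motion is done:
- bot.move_to(position, orientation): joint-space move of the TCP to a pose.
- bot.servo_line(position, attitude=None, speed=150, until_force=None): straight line of the TCP; attitude=None keeps the orientation; speed is the mean speed in mm/s. With until_force (N) it stops when the force on the tool has changed by that much, and returns True; else False.
- bot.move_joints(angles): joint-space move.
- bot.move_gripper(opening, grip_force=None): finger opening in mm; grip_force is the grip in N (None keeps the last); returns when the fingers have stopped.
- bot.dwell(seconds).
- bot.ik(position, orientation): joint angles nearest the present ones, or None.
- bot.read_state(): the state.
- bot.read_camera(name): name is "side" or "top" or "wrist"; returns a dict with "image" (384x512x3 uint8, blue, green, red), "depth" (384x512 float32, mm along the optical axis (not along the pixel's ray), 0 where there is no reading), "fovy" (degrees; the focal length in pixels is half the picture's height over the tangent of half this angle, whatever the lens; pixels are square), "cx", "cy" (the principal point, pixels), "eye" and "attitude" of the camera in the world; the wrist camera has in their place "mount" (4x4, takes a point from camera to tool coordinates, whose origin is the TCP and whose axes are the tool frame's). Camera axes: x right, y down, z forward; pixel columns grow to the right and rows downward; lengths in mm; the calibration is good to about 2 mm. The wrist camera is an equidistant fisheye: a pixel r from the principal point sees the ray r / f radians off the axis. A picture is of the moment at which its call begins: read the wrist's pose just before it.
A pose or a line that the arm cannot do raises bot.MotionError and nothing moves.
- bot.finish_job(): hands the job in, once; it reports no verdict.
The state is a dict: "clock": time; "joint_positions": joint angles; "qvel": joint speeds; "effort": joint torques, N m; "ee_pos": TCP position; "tool_rot": TCP orientation; "ft_force": force on the tool from outside, world axes, zero at the start; "moment": the same for the moment, N m; "grip_width": finger opening in mm.
Only numpy, scipy, OpenCV 4.12 (cv2) and the standard library are available. Lean on these libraries where they do the work, as an engineer would, in place of code of your own. Each camera call takes 0.05 s, during which the arm holds its last target. There are 200 camera calls.

TASK

Clear the darkroom bench before the lights go out: stand the two loose 35 mm film cassettes upright in the two empty bays of the red rack, and the two loose paper-wrapped film rolls upright in the two empty bays of the white rack, one film to a bay, and set the enlarging lens down, mount end down as it stands now, in its round black keeper. Leave the cassette and the roll that already stand in the racks standing in their own bays.

Things in the scene. Friction and masses are not known exactly. Their poses are not given: they have to be found in the camera images.
- cassette_green: 35 mm film cassette, a metal can standing upright with its black spool knob up: green body, 25 mm diameter, 44 mm to the end cap of the same colour and 48 mm to the top of the knob (11 mm diameter); a lip 3.6 mm thick runs the height of one side and stands out to 16.5 mm from the axis (towards +x, at y = +6 mm). Loose, about 28 g. Origin: centre of the underside, z up.
- cassette_yellow: 35 mm film cassette, a metal can standing upright with its black spool knob up: yellow body, 25 mm diameter, 44 mm to the end cap of the same colour and 48 mm to the top of the knob (11 mm diameter); a lip 3.6 mm thick runs the height of one side and stands out to 16.5 mm from the axis (towards +x, at y = +6 mm). Loose, about 28 g. Origin: centre of the underside, z up.
- roll_blue: 120-format film roll standing upright: white backing paper on a black spool, blue paper band around the middle and a hub of that colour in the top flange, 25 mm diameter over the two black flanges (3 mm thick; the paper between is 23.6 mm), 62 mm tall, round. Loose, about 32 g. Origin: centre of the underside, z up.
- roll_orange: 120-format film roll standing upright: white backing paper on a black spool, orange paper band around the middle and a hub of that colour in the top flange, 25 mm diameter over the two black flanges (3 mm thick; the paper between is 23.6 mm), 62 mm tall, round. Loose, about 32 g. Origin: centre of the underside, z up.
- lens: Enlarging lens standing on its threaded mount, glass up: round black barrel with a bright aperture ring, 50 mm tall; steel mount 39 mm diameter up to 6 mm, body 47 mm diameter from 6 to 16 mm, 46.4 mm on the ring at 16 to 26 mm, 46 mm from there to the top. Loose, about 160 g. Origin: centre of the underside, z up.
- cassette_rack: Red plastic rack, fixed to the bench, 162 mm long (its y) by 56 mm wide (its x), three square open-topped bays in a row, each 50 x 50 mm inside and 53 mm apart: centres at y = -53, 0 and +53 mm, x = 0. Floor 4 mm thick, walls and dividers 3 mm thick and 18 mm high above the bench. The bay at y = +53 mm is taken by racked_cassette; the middle one and the one at y = -53 mm are empty. Origin: centre of the underside, on the bench; z up.
- roll_rack: White plastic rack, fixed to the bench, 162 mm long (its y) by 56 mm wide (its x), three square open-topped bays in a row, each 50 x 50 mm inside and 53 mm apart: centres at y = -53, 0 and +53 mm, x = 0. Floor 4 mm thick, walls and dividers 3 mm thick and 20 mm high above the bench. The bay at y = -53 mm is taken by racked_roll; the middle one and the one at y = +53 mm are empty. Origin: centre of the underside, on the bench; z up.
- keeper: Lens keeper: a round shallow black dish with a grey pad, fixed to the bench, 78 mm outer and 72 mm inner diameter, floor 4 mm thick, rim 12 mm above the bench. Origin: centre of the underside, z up.
- racked_cassette: The cassette that is already in the red rack: same size and shape as the loose ones, grey body, loose in its bay. Must stay there, upright. Origin: centre of the underside (4 mm above the bench), z up.
- racked_roll: The film roll that is already in the white rack: same size as the loose ones, grey band, loose in its bay. Must stay there, upright. Origin: centre of the underside (4 mm above the bench), z up.

How it is judged:
By the outcome, as a careful person would: the job done as asked, in the order asked, and still so for the second after the job is handed in, with the robot touching nothing.
It also fails if it takes over 112 s, if anything falls off the work surface, if the arm or the gripper's body presses on something with over 40 N, if the wrist force passes 120 N, or if a joint passes its speed limit or range.

## Working session

There is one attempt and no reset: what is moved stays moved. The work goes in short steps, each a Python script; the robot and the scene stay as the last script left them, time stands still between calls to the robot, and variables do not carry over. Pictures are saved under pics/ and viewed, about 12 in all and at most 16, crops included, and the job is handed in when it is done.

```bash
mkdir -p pics; ls; python3 - <<'E'
from rig import bot
import cv2,numpy as np
for n in ("top","side"):
    c=bot.read_camera(n); cv2.imwrite(f"pics/{n}0.png",c["image"]); np.savez(f"pics/{n}0.npz",**{k:v for k,v in c.items()})
    print({k:v for k,v in c.items() if k not in("image","depth")})
c=bot.read_camera("wrist"); print(c["mount"],c["fovy"],c["cx"],c["cy"])
cv2.imwrite("pics/wrist0.png",c["image"])
a=np.hstack([cv2.imread("pics/top0.png"),cv2.imread("pics/side0.png")])
print(bot.read_state(),bot.tip_reach)
E
```

```text
pics
{'fovy': 50.93374922055503, 'cx': 254.91239949193428, 'cy': 193.62818412715353, 'eye': array([ 437.40882792,    7.9653842 , 1084.05112456]), 'attitude': array([-0.03789991,  0.71040023, -0.70174021,  0.03815472])}
{'fovy': 55.463558229269715, 'cx': 259.26423692172335, 'cy': 192.41745362397572, 'eye': array([ 330.14036548, -591.83574308,  730.84929553]), 'attitude': array([-0.35714108,  0.92063192, -0.14438398,  0.06356401])}
[[ 9.99998152e-01  1.67599216e-03 -9.41498719e-04 -9.06654094e-01]
 [ 1.37612410e-03 -2.82146703e-01  9.59370285e-01 -1.24165661e+02]
 [ 1.34225631e-03 -9.59369808e-01 -2.82148488e-01  7.16373442e+01]
 [ 0.00000000e+00  0.00000000e+00  0.00000000e+00  1.00000000e+00]] 65.70646984690485 253.12665111822807 189.04365550786983
{'clock': 0.15, 'joint_positions': array([ 1.10939314e+00,  3.00341920e-01,  1.52143332e+00, -2.95610227e-05,
        1.32074180e+00, -6.65911919e-02]), 'qvel': array([ 0.00018252, -0.00015571, -0.00158756, -0.00103086, -0.0022032 ,
       -0.00182344]), 'effort': array([ 1.79842398e-03, -5.43661559e+01, -3.61890721e+01, -4.50374193e-05,
        3.18341299e-03,  3.12390284e-05]), 'ee_pos': array([211.47773562, 507.53419226, 249.85469017]), 'tool_rot': array([-0.58817943,  0.58852257,  0.39194989, -0.39250659]), 'ft_force': array([-0.51935773, -0.38647197, -0.62056987]), 'moment': array([ 0.03712583,  0.01757783, -0.03578576]), 'grip_width': 85.5296332911499} 19.0
```

View pics/top0.png

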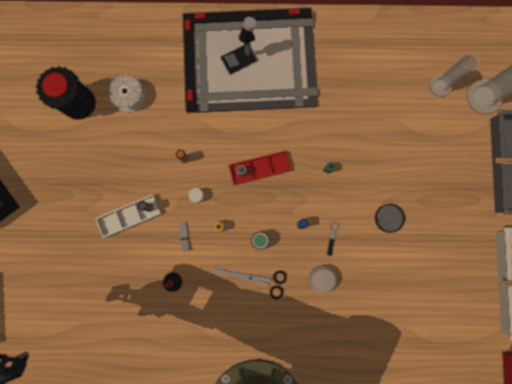

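View pics/side0.png

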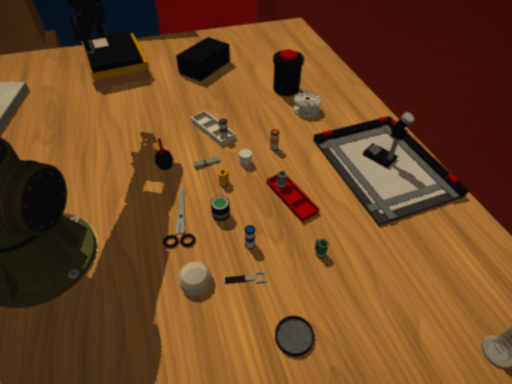

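The top view has world +x up the image and +y to the left. The features in it, by pixel:

| Object | Pixel |
|---|---|
| Green cassette | (330,168) |
| Yellow cassette | (220,226) |
| Blue roll | (303,224) |
| Orange roll | (181,155) |
| Lens | (260,240) |
| Keeper | (390,217) |
| Red rack | (262,168) |
| White rack | (130,216) |

The remaining items are bystanders. The side view agrees with this: green at (321,247), yellow (224,177), blue (250,236), orange (275,140) and keeper (295,336).

```bash
cat > h.py <<'E'
import numpy as np, cv2
from scipy.spatial.transform import Rotation as R
def rot(q): return R.from_quat([q[1],q[2],q[3],q[0]]).as_matrix()
def cam(n):
    from rig import bot
    s=bot.read_state(); c=dict(bot.read_camera(n)); return fix(c,n,s)
def fix(c,n,s=None):
    c={k:(np.array(v) if not isinstance(v,np.ndarray) else v) for k,v in c.items()}
    c['f']=192/np.tan(np.radians(float(c['fovy'])/2)); c['fish']=n=='wrist'
    if n=='wrist':
        T=rot(s['tool_rot']); c['R']=T@c['mount'][:3,:3]; c['o']=s['ee_pos']+T@c['mount'][:3,3]
    else: c['R']=rot(c['attitude']); c['o']=c['eye']
    return c
def load(f,n): return fix(dict(np.load(f)),n)
def dirs(c,uv):                       # camera-frame rays with z=1 (pinhole) or unit (fisheye)
    d=np.atleast_2d(np.asarray(uv,float))-[float(c['cx']),float(c['cy'])]
    if not c['fish']: v=np.c_[d/c['f'],np.ones(len(d))]
    else:
        r=np.hypot(*d.T)+1e-9; a=r/c['f']; v=np.c_[d*(np.sin(a)/r)[:,None],np.cos(a)]
    return v
def plane(c,uv,z):
    v=dirs(c,uv)@c['R'].T; return c['o']+v*((z-c['o'][2])/v[:,2])[:,None]
def tri(c1,u1,c2,u2):
    A=[];b=[]
    for c,u in((c1,u1),(c2,u2)):
        v=c['R']@dirs(c,u)[0]; v/=np.linalg.norm(v); P=np.eye(3)-np.outer(v,v); A.append(P); b.append(P@c['o'])
    p,res,_,_=np.linalg.lstsq(np.vstack(A),np.hstack(b),rcond=None); return p,float(np.sqrt(res[0]))
def proj(c,p):
    v=(np.atleast_2d(p)-c['o'])@c['R']
    if not c['fish']: d=v[:,:2]/v[:,2:]*c['f']
    else:
        s=np.hypot(v[:,0],v[:,1])+1e-9; d=v[:,:2]*(np.arctan2(s,v[:,2])/s*c['f'])[:,None]
    return d+[float(c['cx']),float(c['cy'])]
def cloud(c,mask):
    r,k=np.nonzero(mask&(c['depth']>0)); v=dirs(c,np.c_[k,r]); return c['o']+(v/v[:,2:]*c['depth'][r,k][:,None])@c['R'].T
def down(th):                          # jaws open along (cos th, sin th), tool down
    x=np.array([np.cos(th),np.sin(th),0]); y=np.array([0,0,-1.]); q=R.from_matrix(np.c_[x,y,np.cross(x,y)]).as_quat(); return [q[3],q[0],q[1],q[2]]
HUE=dict(green=(70,92),yellow=(22,33),blue=(105,125),orange=(3,14),red=(-6,5))
def cmask(c,name,s=120,v=30):
    h=cv2.cvtColor(c['image'],cv2.COLOR_BGR2HSV).astype(int); H=h[...,0]; a,b=HUE[name]; H=np.where(H>150,H-180,H) if a<0 else H
    return (H>=a)&(H<=b)&(h[...,1]>s)&(h[...,2]>v)
def near(m,uv,rad):
    r,k=np.indices(m.shape); return m&(np.hypot(k-uv[0],r-uv[1])<rad)
def cen(m): r,k=np.nonzero(m); return np.array([k.mean(),r.mean()]),len(r)
E
python3 - <<'E'
from h import *
T=load('pics/top0.npz','top');S=load('pics/side0.npz','side')
np.set_printoptions(precision=1,suppress=True)
for n,u,w in(('green',(330,168),(321,247)),('yellow',(220,226),(224,177)),('blue',(303,224),(250,236)),('orange',(181,155),(275,140))):
    for c,p in((T,u),(S,w)):
        H=cv2.cvtColor(c['image'],cv2.COLOR_BGR2HSV); m=near(np.ones(c['depth'].shape,bool),p,9)
        P=cloud(c,m); hi=P[P[:,2]>12]; top=P[P[:,2]>np.percentile(P[:,2],99)-5]; print(n,'hsv',H[p[1],p[0]],'n',len(hi),'zmax',np.sort(P[:,2])[-3:],'mean',hi.mean(0),'top',top.mean(0))
    print('  tri',*tri(T,u,S,w))
for n,u,w,r in(('lens',(260,240),(220,207),14),('keeper',(390,217),(295,336),20)):
    for c,p in((T,u),(S,w)):
        P=cloud(c,near(np.ones(c['depth'].shape,bool),p,r)); print(n,np.percentile(P[:,2],[1,10,50,90,99]),P[P[:,2]>6].mean(0))
    print('  tri',*tri(T,u,S,w))
for n,u in(('redrack',(262,168)),('white',(130,216)),):
    P=cloud(T,near(np.ones(T['depth'].shape,bool),u,45)); P=P[P[:,2]>10]; print(n,P.mean(0),cv2.minAreaRect(P[:,:2].astype(np.float32)))
for n,u in(('cup',(196,195)),('eraser',(185,236)),('blower',(172,282)),('jar',(322,278)),('tool',(333,238)),('sciss',(260,280)),('ctr of board',(248,60))):
    P=cloud(T,near(np.ones(T['depth'].shape,bool),u,16)); print(n,plane(T,u,20)[0],np.percentile(P[:,2],[50,99]))
E
```

```text
green hsv [64 86 68] n 97 zmax [51.4 51.7 52.3] mean [ 622.6 -184.7   40.3] top [ 625.2 -187.7   48.6]
green hsv [ 68 148  55] n 180 zmax [49.6 49.8 50.7] mean [ 621.4 -189.9   35.3] top [ 624.2 -189.    46.9]
  tri [ 621.3 -189.2   32.2] 0.41969463508760063
yellow hsv [ 17 168 103] n 86 zmax [49.5 49.7 50.4] mean [464.4 101.9  42.7] top [464.3 102.5  46.9]
yellow hsv [ 19 255  91] n 130 zmax [49.2 49.2 49.3] mean [464.5  98.2  34.8] top [465.1 102.4  46.4]
  tri [465.7  98.1  30.4] 0.5840571943146721
blue hsv [108 166 103] n 95 zmax [67.2 67.6 69.3] mean [ 473.8 -111.6   58.9] top [ 474.4 -113.3   64.3]
blue hsv [17 87 85] n 166 zmax [64.5 64.7 65.1] mean [ 471.6 -119.7   46. ] top [ 472.9 -116.9   62.5]
  tri [ 473.  -116.9   41.2] 0.38960912419652227
orange hsv [ 12 201 161] n 116 zmax [66.6 67.  67.8] mean [646.2 201.2  53.4] top [648.2 202.6  63.8]
orange hsv [ 10 215  96] n 129 zmax [64.6 64.6 64.9] mean [645.5 196.5  41.1] top [646.8 197.5  62.6]
  tri [652.  206.2  28.9] 0.4797369315356023
lens [-3.1 -0.8  3.  52.5 55.1] [430.3  -4.6  49.9]
lens [-1.9 -0.2 28.6 51.3 52.7] [428.3 -13.4  39.4]
  tri [429.8  -6.3  35.5] 0.6940609524910518
keeper [-2.8 -0.3  3.9  9.6 15.4] [ 493.4 -348.8    9.1]
keeper [-0.1  2.6  4.6 10.7 13.3] [ 495.3 -354.7    9.7]
  tri [ 494.4 -352.4    8.9] 1.344448758989212
redrack [622.1   7.5  24. ] ((625.1087646484375, -2.3266525268554688), (58.012428283691406, 162.424072265625), 15.082234382629395)
white [495.9 333.1  27.7] ((490.8450012207031, 344.1968688964844), (57.91245651245117, 162.58279418945312), 23.968069076538086)
cup [546.8 164.5  20. ] [ 1.6 42.6]
eraser [438.2 190.4  20. ] [ 1.6 15.2]
blower [319.3 220.4  20. ] [ 2.9 98.6]
jar [ 334.2 -168.6   20. ] [36.7 44. ]
tool [ 437.8 -198.    20. ] [1.8 8.1]
sciss [327.1  -7.7  20. ] [ 1.7 10.5]
ctr of board [922.2  31.8  20. ] [19.2 76. ]
```

View pics/wrist0.png

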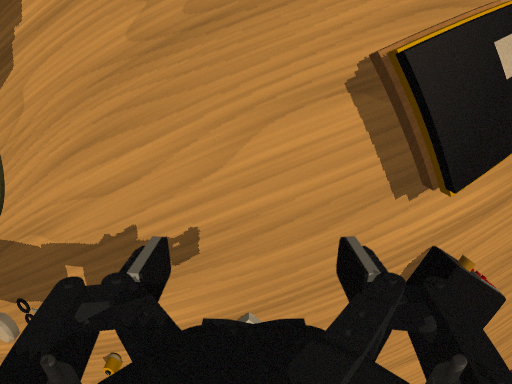

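```bash
cat >> h.py <<'E'
def pick_th(p,ths,z=200):
    """theta (mod pi allowed) with the smallest joint travel at hover, reachable low too"""
    from rig import bot
    j=np.array(bot.read_state()['joint_positions']); best=None
    for t in ths:
        for t in (t,t+np.pi):
            a=bot.ik([p[0],p[1],z],down(t)); b=bot.ik([p[0],p[1],35],down(t))
            if a is None or b is None: continue
            d=np.abs(np.array(a)-j).max()
            if best is None or d<best[0]: best=(d,t)
    return best
E
python3 - <<'E'
from h import *
from rig import bot
s=bot.read_state(); print(np.round(rot(s['tool_rot']),2))
for n,p in(('yellow',(464.5,101.5)),('green',(624,-188.5))):
    d,t=pick_th(p,np.arange(0,np.pi,.2)); bot.move_to([p[0],p[1],170],down(t)); s=bot.read_state(); c=bot.read_camera('wrist')
    np.savez(f'pics/w_{n}.npz',ee_pos=s['ee_pos'],tool_rot=s['tool_rot'],**c); C=fix(c,'wrist',s)
    u=proj(C,[p[0],p[1],48])[0]; print(n,d,t,s['clock'],s['ee_pos'],u)
    x,y=int(u[0]),int(u[1]); im=c['image'][max(0,y-60):y+60,max(0,x-80):x+80]
    cv2.imwrite(f'pics/w_{n}.png',c['image']); cv2.imwrite(f'pics/w_{n}_c.png',cv2.resize(im,None,fx=4,fy=4))
a=cv2.imread('pics/w_yellow_c.png');b=cv2.imread('pics/w_green_c.png')
cv2.imwrite('pics/cass.png',cv2.resize(np.hstack([a,b]),(800,int(800*a.shape[0]/(a.shape[1]+b.shape[1])))))
E
```

```text
[[ 0.38 -0.   -0.92]
 [ 0.92 -0.    0.38]
 [-0.   -1.    0.  ]]
yellow 0.9713144260156785 0.0 1.9167 [464.50488083 102.18712596 170.15886758] [253.43134399 187.68786088]
green 0.5593009736718666 0.0 3.2167 [ 624.04510841 -187.16705119  170.19082242] [253.41199704 188.40211289]
```

View pics/cass.png

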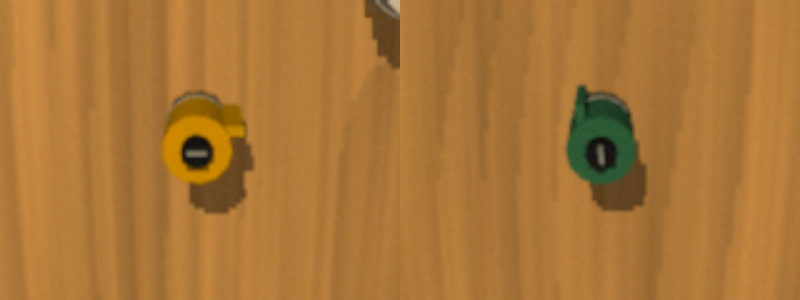

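Both crops show the knob within about 1.5 px of where I predicted it (yellow at (251.8,187.8), green at (253,189.6)), so those positions hold to about 1 mm. The yellow lip points to +x (yaw ≈ 0) and the green lip to +y (yaw ≈ 90°). Next I'll check the racks, rolls, lens and keeper with the wrist camera.

```bash
python3 - <<'E'
from h import *
from rig import bot
np.set_printoptions(precision=1,suppress=True)
ims=[]
for n,p,r,hz in(('keeper',(494.4,-352),50,12),('blue',(473.5,-115.5),26,62),('lens',(430,-7),36,50),('redrack',(625,-2.3),100,18),('orange',(647,200),26,62),('white',(491,344),100,20)):
    d,t=pick_th(p,np.arange(0,np.pi,.2)); bot.move_to([p[0],p[1],250 if 'e' else 0],down(t)); s=bot.read_state(); c=bot.read_camera('wrist')
    np.savez(f'pics/w_{n}.npz',ee_pos=s['ee_pos'],tool_rot=s['tool_rot'],**c); C=fix(c,'wrist',s)
    v=dirs(C,np.indices((384,512))[::-1].reshape(2,-1).T); P=(C['o']+(v/v[:,2:]*C['depth'].reshape(-1,1))@C['R'].T)
    P=P[(C['depth'].ravel()>0)&(np.hypot(P[:,0]-p[0],P[:,1]-p[1])<r)]
    hi=P[(P[:,2]>8)&(P[:,2]<120)]; q=hi[:,:2].astype(np.float32); zt=np.percentile(hi[:,2],95); top=hi[abs(hi[:,2]-hz)<4]
    print(n,'t',round(t,2),'clk',round(s['clock'],1),'n',len(hi),'zpct',np.percentile(hi[:,2],[50,90,99]),'rect',np.array(cv2.minAreaRect(q)[0]),cv2.minAreaRect(q)[1:],'circ',cv2.minEnclosingCircle(q),'top',top.mean(0),len(top))
    ims.append(c['image'])
g=np.vstack([np.hstack(ims[:3]),np.hstack(ims[3:])]); cv2.imwrite('pics/grid.png',cv2.resize(g,(800,400)))
E
```

```text
keeper t 0.0 clk 4.2 n 512 zpct [12.5 13.5 14.3] rect [ 491.7 -351.4] ((76.38970947265625, 77.78076171875), 28.117265701293945) circ ((492.0877990722656, -351.4215393066406), 39.33635711669922) top [ 491.4 -352.3   12.2] 512
blue t 0.0 clk 5.2 n 557 zpct [62.6 63.7 64.5] rect [ 472.6 -115.2] ((25.05292320251465, 24.530498504638672), 60.70724105834961) circ ((472.7455749511719, -114.52320861816406), 13.268274307250977) top [ 472.7 -114.7   62.8] 430
lens t 0.0 clk 5.7 n 1457 zpct [50.9 51.9 52.7] rect [429.2  -5.2] ((45.9748420715332, 46.365238189697266), 42.455230712890625) circ ((429.0208740234375, -5.502291679382324), 23.684581756591797) top [428.9  -5.6  50.9] 1294
redrack t 0.0 clk 6.6 n 1955 zpct [18.7 48.8 53.1] rect [623.3  -3.3] ((57.828006744384766, 162.40704345703125), 15.242412567138672) circ ((622.009765625, -3.644184112548828), 85.08899688720703) top [622.5  -2.3  18.4] 1350
orange t 0.0 clk 7.5 n 563 zpct [62.7 63.8 64.6] rect [647.7 201.7] ((24.4064998626709, 24.715084075927734), 42.88774871826172) circ ((647.4378051757812, 202.15077209472656), 13.082408905029297) top [647.6 201.9  62.9] 433
white t 0.0 clk 8.4 n 2138 zpct [20.8 66.6 67.9] rect [489.  343.6] ((58.60600662231445, 161.96932983398438), 23.663354873657227) circ ((489.515625, 343.98321533203125), 85.33277130126953) top [487.6 347.5  20.5] 1336
```

View pics/grid.png

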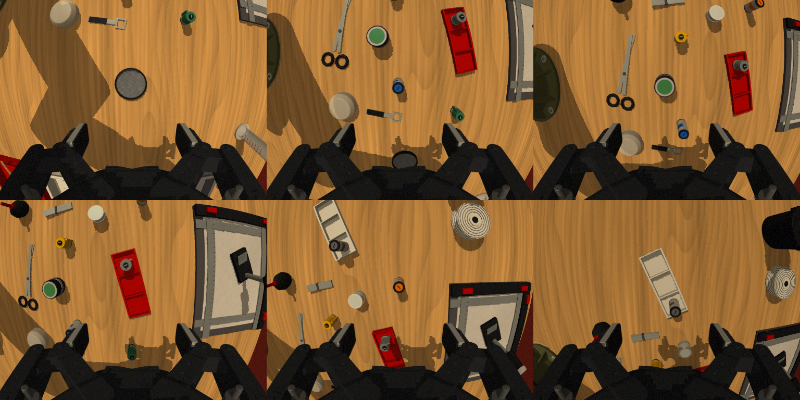

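All measurements agree between the depth and wrist views. Measured heights are 12, 63, 51, 18, 63 and 20 mm, which match the text. The grid shows the rack ends as expected: the grey cassette at +y in the red rack and the grey roll at −y in the white one. I'll start with the green cassette.

```bash
cat > act.py <<'E'
from h import *
from rig import bot
def bay(c,yaw,y): a=np.radians(yaw); return np.array(c)+y*np.array([-np.sin(a),np.cos(a)])
RED=(623.3,-3.0),15.2; WHITE=(489.,343.7),23.8
H=150
def say(m):
    s=bot.read_state(); print(m,'clk %.1f w %.1f F %s ee %s'%(s['clock'],s['grip_width'],np.round(s['ft_force'],1),np.round(s['ee_pos'],1)))
def grab(p,th,z,opening=55,force=35,safe=True):
    bot.move_gripper(opening); t=pick_th(p,th,H)[1]
    bot.move_to([*p,H],down(t)); hit=bot.servo_line([*p,z],speed=110,until_force=8); say(f'down hit={hit}')
    assert not hit
    bot.move_gripper(0,grip_force=force); say('gripped'); bot.servo_line([*p,H],speed=110); say('lifted')
def put(p,th,z,opening=42):
    t=pick_th(p,[th],H)[1]; bot.move_to([*p,H],down(t)); bot.servo_line([*p,z+12],speed=110)
    hit=bot.servo_line([*p,z-2],speed=25,until_force=3); say(f'placed hit={hit}')
    bot.move_gripper(opening); bot.servo_line([*p,H],speed=110); say('released')
def shot(n,box=None,k=2):
    s=bot.read_state(); c=bot.read_camera('wrist'); np.savez(f'pics/{n}.npz',ee_pos=s['ee_pos'],tool_rot=s['tool_rot'],**c); cv2.imwrite(f'pics/{n}.png',c['image'])
E
python3 - <<'E'
from act import *
grab((624.,-188.5),[0.08],36); put(bay(*RED,-53),np.radians(15.2),40); shot('g1')
E
```

```text
down hit=False clk 12.0 w 54.8 F [-0.1  0.5  0.2] ee [ 624.4 -188.6   36.8]
gripped clk 12.4 w 23.5 F [-3.6  0.5  5.9] ee [ 624.1 -188.6   36.6]
lifted clk 13.6 w 23.6 F [-0.3  0.3  0.7] ee [ 623.7 -188.4  149.1]
placed hit=True clk 15.7 w 23.4 F [-1.  -0.9  5.1] ee [637.  -54.2  40.4]
released clk 17.2 w 41.9 F [-0.5  0.4  0.2] ee [636.9 -54.1 149.1]
```

View pics/g1.png

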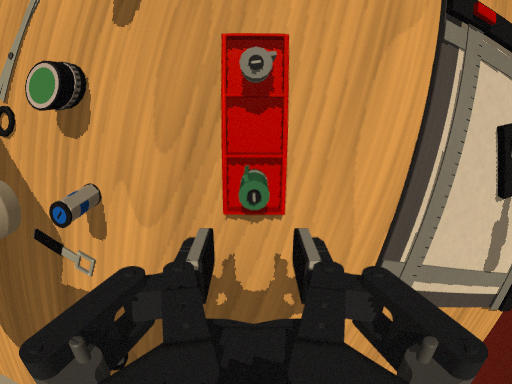

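The green cassette stands in its end bay at (255,190), and the grey one is untouched at (257,63). Next come yellow, then the two rolls.

```bash
python3 - <<'E'
from act import *
grab((463.5,101.5),[np.pi/2+.05],36); put(bay(*RED,0),np.radians(15.2),40); shot('y1')
grab((472.7,-114.9),[0,.4],38,force=30); put(bay(*WHITE,0),np.radians(23.8),42); shot('b1')
cv2.imwrite('pics/yb.png',cv2.resize(np.hstack([cv2.imread('pics/y1.png'),cv2.imread('pics/b1.png')]),(800,300)))
E
```

```text
down hit=False clk 19.7 w 55.0 F [-0.6 -1.  -0. ] ee [463.9 101.5  36.5]
gripped clk 20.1 w 23.6 F [-0.9  0.4  5.1] ee [463.8 101.6  36.4]
lifted clk 21.3 w 23.6 F [-0.  -0.6 -0. ] ee [463.2 101.4 149.3]
placed hit=True clk 23.9 w 24.0 F [0.6 0.3 3.2] ee [623.6  -2.9  40.3]
released clk 25.3 w 42.1 F [-0.6 -0.2 -1.2] ee [623.   -3.  149.1]
down hit=False clk 27.6 w 55.1 F [-0.3 -0.1  0.2] ee [ 473.1 -115.    38.6]
gripped clk 28.0 w 23.0 F [-1.8  0.6  5.8] ee [ 472.9 -115.    38.5]
lifted clk 29.1 w 23.4 F [-0.4 -0.5  0.2] ee [ 472.4 -114.8  149.3]
placed hit=True clk 32.3 w 23.0 F [-0.   0.   3.9] ee [489.  343.7  42.2]
released clk 33.8 w 42.2 F [-0.5 -0.2 -0.1] ee [488.7 343.5 149.2]
```

View pics/yb.png

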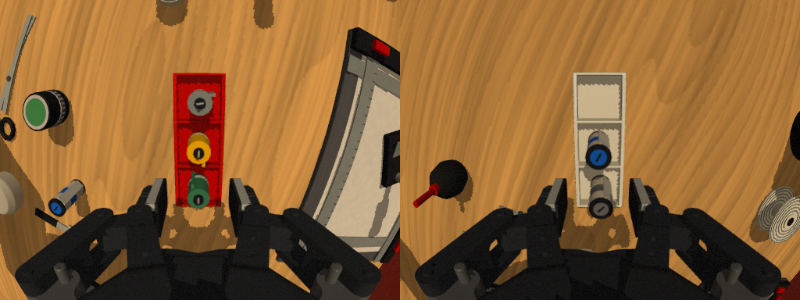

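Yellow is upright in the middle red bay at (199,148). Blue is upright in the middle white bay at (597,155), with the grey roll still in place. Orange is next, then the lens.

```bash
python3 - <<'E'
from act import *
grab((647.5,202.),[0,.4],38,force=30); put(bay(*WHITE,53),np.radians(23.8),42); shot('o1')
grab((429.,-5.4),[0,.3],34,opening=85,force=45); put((491.7,-351.6),0.,38,opening=66)
bot.servo_line([491.7,-351.6,250]); shot('l1')
c=bot.read_camera('top'); cv2.imwrite('pics/topz.png',c['image']); np.savez('pics/topz.npz',**c)
cv2.imwrite('pics/ol.png',cv2.resize(np.hstack([cv2.imread('pics/o1.png'),cv2.imread('pics/l1.png')]),(800,300)))
E
```

```text
down hit=False clk 36.1 w 54.9 F [ 0.9  0.3 -0.3] ee [647.9 202.1  38.9]
gripped clk 36.5 w 22.7 F [-1.5 -1.3  4.6] ee [647.7 202.1  38.6]
lifted clk 37.7 w 22.6 F [-0.8  0.6  0.1] ee [647.2 201.9 149. ]
placed hit=True clk 40.2 w 22.8 F [-1.2  0.2  5.9] ee [467.7 392.2  42.6]
released clk 41.7 w 42.0 F [ 1.1  0.7 -0.7] ee [467.4 392.  149.2]
down hit=False clk 44.9 w 85.1 F [-0.4  0.9 -0.1] ee [429.3  -5.4  34.5]
gripped clk 45.4 w 45.3 F [-2.4  0.1  7.6] ee [429.1  -5.4  34.4]
lifted clk 46.6 w 45.1 F [-0.4 -0.4 -1.7] ee [428.7  -5.4 149.4]
placed hit=True clk 49.4 w 44.9 F [-0.9  0.6  5.3] ee [ 491.7 -351.6   38.5]
released clk 51.0 w 66.4 F [ 0.6 -0.1  0.5] ee [ 491.4 -351.4  149.2]
```

View pics/ol.png

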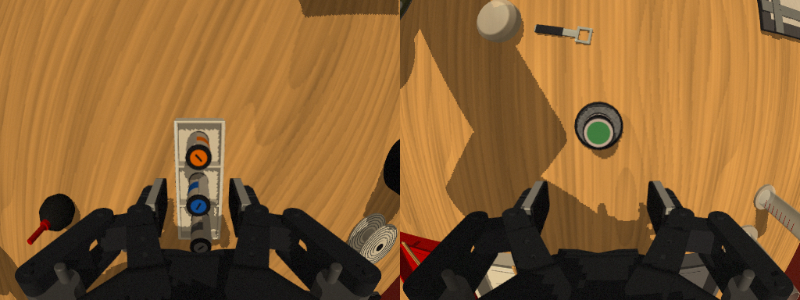

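View pics/topz.png

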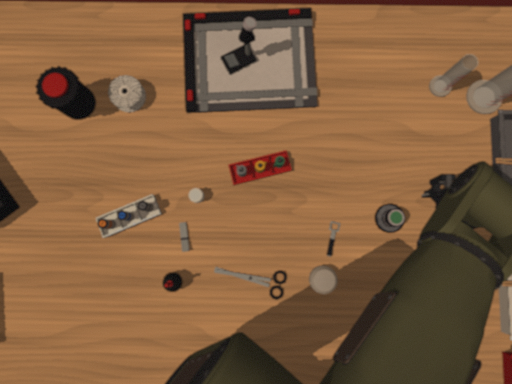

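Everything looks placed: orange at (198,157) in the left view, and the lens inside the keeper at (598,127). I'll do a numeric check of heights and centring before handing in.

```bash
python3 - <<'E'
from act import *
np.set_printoptions(precision=1,suppress=True)
def pts(n):
    d=dict(np.load(f'pics/{n}.npz')); C=fix(d,'top' if n=='topz' else 'wrist',d); return cloud(C,np.ones((384,512),bool))
ok=True
for n,f,p,h in(('green','y1',bay(*RED,-53),52),('yellow','y1',bay(*RED,0),52),('grey cass','y1',bay(*RED,53),52),('blue','o1',bay(*WHITE,0),66),('orange','o1',bay(*WHITE,53),66),('grey roll','topz',bay(*WHITE,-53),66),('lens','l1',(491.7,-351.6),54)):
    for src in (f,'topz'):
        P=pts(src); P=P[np.hypot(*(P[:,:2]-p).T)<26]; t=P[(P[:,2]>h-7)&(P[:,2]<h+8)]
        print(n,src,len(t),'off',t[:,:2].mean(0)-p,'z50/95',np.percentile(t[:,2],[50,95]),'want',h)
E
```

```text
green y1 615 off [-1.2  1.2] z50/95 [48.8 53. ] want 52
green topz 70 off [0.4 1.3] z50/95 [49.7 54.7] want 52
yellow y1 753 off [-0.1  0. ] z50/95 [49.  53.2] want 52
yellow topz 69 off [0.9 1.4] z50/95 [49.3 54.9] want 52
grey cass y1 831 off [ 1.7 -2.4] z50/95 [48.7 53.2] want 52
grey cass topz 69 off [ 3.3 -1.3] z50/95 [49.8 54.2] want 52
blue o1 739 off [-1.6  1.9] z50/95 [66.7 67.8] want 66
blue topz 80 off [0.3 0.5] z50/95 [66.7 69.8] want 66
orange o1 889 off [-1.1  1. ] z50/95 [66.8 67.9] want 66
orange topz 86 off [0.5 0.3] z50/95 [67.1 69.3] want 66
grey roll topz 81 off [ 4.  -1.2] z50/95 [67.  70.7] want 66
grey roll topz 81 off [ 4.  -1.2] z50/95 [67.  70.7] want 66
lens l1 1341 off [-0.   0.1] z50/95 [55.  56.3] want 54
lens topz 261 off [1.1 2.4] z50/95 [55.6 58.5] want 54
```

```bash
python3 - <<'E'
from rig import bot
print(bot.read_state()['clock'],bot.finish_job())
E
```

```text
the job is handed in; nothing more can be done
51.8667 None
```

The bench is cleared and the job was handed in at 51.9 s of the 112 s allowed; no verdict is reported.

- **Placed, in the order asked:** the green cassette went to the −53 mm bay and the yellow to the middle bay of the red rack. The blue roll went to the middle bay and the orange to the +53 mm bay of the white rack. The lens went mount end down in the keeper.
- **Position checks:** before hand-in, the wrist and top depth views put all five films and the lens within about 3 mm of their bay or keeper centres. The grey cassette and grey roll are still in their own bays, about 4 mm or less off centre.
- **Height checks:** all seven stand upright. Measured tops read about 1–2 mm above the heights in the text (up to 4–5 mm for the noisiest top-view points), which fits the calibration error. The grey roll's final check was from the top camera only.

No check failed. Each lowering stopped on light contact, and no force reading I printed was over about 8 N.

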